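# Tare the portion scale with the empty packing tray

### The job

Set the empty long white tray gently in the middle of the scale's steel pan, lengthwise along the pan, without ever forcing the pan down to its stop. Then turn the black tare knob, which carries the white dial round with it, letting go and taking it again as often as needed, until the scale's pointer reads zero (stands over the long thick line) with the tray standing free on the pan. Leave the box of sweets and the steel weight where they are.

Things in the scene. Friction and masses are not known exactly. Their poses are not given: they have to be found in the camera images.
- tray: Loose open white plastic tray, 160 long (its x) x 60 wide (its y) x 45 mm high, walls 4 mm; origin at the centre of its underside. About 0.4 kg, not exactly known. Best gripped from above across its 60 mm width.
- scale: Grey stepped bench scale, fixed, 200 (x) x 330 mm; origin at bench level. y -180 to -49 mm: low deck 50 mm high with a white dial. y -49 to +150: weighing head 90 mm high; its side wall rises 40 mm above the deck, 10 mm from the knob, so fingers fit round the knob only within about 0.5 rad of the scale's x line, and one hold cannot turn it far.
- knob_grip (a point): Point on the vertical axis of the black tare knob, 80 mm above the bench (30 above the deck), where the tool centre should be to grip it. The knob is a round fluted cylinder, 52 mm diameter, from 8 to 45 mm above the deck, at y = -85 mm in the scale's frame. The axes are the scale's.
- tare_knob (a joint): Angle of the tare knob, rad, positive clockwise seen from above; stops at -0.4 and 3.4. The white dial turns with it; the pointer does not. Starts near 0; turning it clockwise carries the zero mark after the loaded pointer.
- needle_tip (a point): Tip of the black pointer, a flat bar that sticks out from under the knob close above the white dial, 72 mm from the knob's axis, nearly along the scale's +x when the pan is empty. Load on the pan turns it clockwise seen from above, about 2.2 rad for this tray; the knob does not move it.
- zero_mark (a point): The place on the turning dial where the pointer's tip must stand to read zero: middle of the long thick black line, 72 mm from the knob's axis. It turns with the knob. The thin lines, clockwise from it, are divisions of 0.2 rad (14 mm at the tip); there is no thin line just counterclockwise of zero.
- pan_top (a point): Centre of the upper face of the scale's flat steel pan, 190 (its x) x 130 mm (its y), 4 mm thick, on a spring above the weighing head; 135 mm above the bench when empty. The axes are the scale's. It sinks about 16 mm under the tray and meets its stop at 30 mm.
- pan (a joint): How far the pan has sunk, m; 0 when empty, stop at 0.030.
- sweets_box: Bystander: loose square white box, 110 x 110 x 50 mm, full of gold-wrapped sweets; origin at the centre of its underside.
- weight: Bystander: loose steel check weight, 48 mm diameter, 72 mm high; origin at the centre of its underside.
Not all that is in view belongs to the job. Leave any brown, red or turquoise look-alike of the tray alone.

How it is judged:
By the outcome, as a careful person would: the job done as asked, in the order asked, and still so for the second after the job is handed in, with the robot touching nothing.
It also fails if it takes over 72 s, if anything falls off the work surface, if the arm or the gripper's body presses on something with over 40 N, if the wrist force passes 120 N, or if a joint passes its speed limit or range.

### The arm

A 6-joint arm with a two-finger parallel gripper is mounted at the origin on the work surface. World frame = base frame: x ahead of the robot, y to its left, z up, the work surface at z = 0. Lengths are in m, angles in rad, forces in N, time in s.
With the tool pointing down it reaches from about 0.325 to 0.85 m from the base axis. Payload 4.4 kg.
Tool frame: the origin (TCP) lies between the finger pads, 19 mm behind the fingertips; this is the grasp point; z points along the fingers, y is the direction in which the jaws open and shut (so a half turn about z gives the same grasp; the last joint's range is limited). The gripper opens to 94 mm and grips with 3 to 60 N. Pads are 16 mm wide; open, the fingers measure 119 mm over their backs; the gripper's body (75 mm by 177 mm) begins 78 mm behind the grasp point.
Start: joints at [-1.46, 0.207, 1.542, -0, 1.393, -0.15], TCP at [0.149, -0.555, 0.224] pointing down, gripper open.
Joint ranges: [-2.73, 2.73], [-0.86, 2.22], [0.23, 2.46], [-1.11, 4.25], [0.08, 2.63], [-2.82, 2.82]. Speed limits (rad/s): [2.79, 2.79, 3.14, 3.14, 3.14, 3.14].

### API

Orientations are given as a rotation vector (axis times angle).
In Python, from cell import * gives the robot as it stands.
- The arm moves only by the tool apply_moves, never from a script. Its argument "series" is a list that holds one entry, the list of rows, each a list of 7 numbers: the closure, from 0 (fully open) to 1 (shut), then the shift along the tool's x, y, z in units of 0.25 m (1.0 is 0.25 m), then the turn, a rotation vector about the tool's x, y, z in units of pi/2 rad (1.0 is pi/2 rad). A call has 1 to 10 rows; each row is the pose to reach, as a shift and turn from the pose commanded when the call began, along the tool's axes at that moment; what a row does not reach only later rows make up. A row lasts 1/10 s, in which the tool goes at most 50 mm and 8.59 degrees, less where a joint would pass 70% of its speed; a pose out of reach is approached as far as the arm can. A call with a number of a shift or a turn outside -1 to 1 is refused whole. A call with a gripper value outside its range is refused whole. The fingers move at their own pace and stop on an object; "grip_force" is the grip in N (left out, the last holds). Time passes only in rows, so rows that repeat a pose let the fingers close. It gives the time, the measured TCP pose, the force and the opening at its end, in the units of the state.
- observe(): the state, without advancing time (a new reading comes with each control period).
- grab_frame(name): name is "scene" or "top" or "wrist"; returns a dict with "pixels" (400x640x3 uint8, red, green, blue), "mtx" (3x3 intrinsics, pixels), "k1" (the pictures are not rectified: a ray, as slopes to the right and down, at radius r is drawn at 1 + k1 r^2 times it, then the intrinsics apply), "extrinsics" (4x4, takes a point from world to camera coordinates). Camera axes: x right, y down, z forward; pixel columns grow to the right and rows downward; lengths in m; the calibration is good to about 2 mm. A picture is of the moment at which its call begins. There is no depth.
- sign_off(): hands the job in, once; it reports no verdict.
Trained networks look in a picture, given as the dict that the camera call returned (one of the last four; its "shot" number tells which), for a name from the list of things; names that differ only in an ending like _2 or _b are one class to them, and where a whole thing is asked for, a point or a joint stands for the part that bears it (a point fixed in the world has none). Each returns a list of dicts, best first, with "conf" (0 to 1); they miss things now and then, are a little off and sometimes report something else, mostly with a low value. They report only what shows in the picture. A call takes as long as a camera call. They do not tell look-alikes from the thing itself.
- recognise(picture, target): "position" ([x, y, z] in m, in world coordinates, good to about 4 mm: the middle of the surface that is visible of it).
The state is a dict: "time_s": time; "qpos": joint angles; "dq": joint speeds; "joint_efforts": joint torques, N m; "eef_pos": TCP position; "ee_rot": TCP orientation; "force": force on the tool from outside, world axes, zero at the start; "wrist_torque": the same for the moment, N m; "gripper_width": finger opening in m.
Only numpy, scipy, OpenCV 4.12 (cv2) and the standard library are available. Lean on these libraries where they do the work, as an engineer would, in place of code of your own. Each camera call takes 0.05 s, during which the arm holds its last target. There are 200 camera calls.

## Working session

There is one attempt and no reset: what is moved stays moved. The work goes in short steps, Python scripts to look and compute and a tool call to move; the robot and the scene stay as the last step left them, time stands still between calls to the robot, and variables do not carry over. Pictures are saved under pics/ and viewed, about 8 in all and at most 12, crops included, and the job is handed in when it is done.

Besides the shell and the picture viewer there is one more tool, called after "Call:" as name(argument=value, ...) on one line, values as JSON. apply_moves: Moves the arm, as the interface text tells. Its arguments: {"type":"object","properties":{"series":{"type":"array","items":{"type":"array","items":{"type":"array","items":{"type":"number"}}}},"grip_force":{"type":"number"}},"required":["series"]}

```bash
mkdir -p pics; cat > h.py <<'E'
from cell import *
import numpy as np, cv2
from scipy.spatial.transform import Rotation as R
def save(p,n,crop=None):
    im=p["pixels"][:,:,::-1]
    if crop: 
        a,b,c,d=crop; im=im[b:d,a:c]; im=cv2.resize(im,None,fx=min(800/(c-a),600/(d-b)),fy=min(800/(c-a),600/(d-b)),interpolation=cv2.INTER_CUBIC)
    cv2.imwrite("pics/"+n,im)
def dist(p):
    return np.array([0 if False else p["k1"],0,0,0,0.])
def ray(p,uv):
    K=np.array(p["mtx"]);E=np.array(p["extrinsics"])
    s=cv2.undistortPoints(np.array([[uv]],float),K,dist(p))[0,0]
    d=E[:3,:3].T@np.array([s[0],s[1],1]); c=-E[:3,:3].T@E[:3,3]
    return c,d
def atz(p,uv,z):
    c,d=ray(p,uv); return c+d*(z-c[2])/d[2]
def proj(p,X):
    E=np.array(p["extrinsics"])
    return cv2.projectPoints(np.atleast_2d(np.array(X,float)),cv2.Rodrigues(E[:3,:3])[0],E[:3,3],np.array(p["mtx"]),dist(p))[0][:,0]
def tri(pairs):
    A=np.zeros((3,3));b=np.zeros(3)
    for p,uv in pairs:
        c,d=ray(p,uv);d=d/np.linalg.norm(d);M=np.eye(3)-np.outer(d,d);A+=M;b+=M@c
    return np.linalg.solve(A,b)
E
python3 - <<'E'
from h import *
P={n:grab_frame(n) for n in ("scene","top","wrist")}
save(P["top"],"t1.png");save(P["scene"],"s1.png")
for n in P:
    for t in ("tray","scale","knob_grip","needle_tip","zero_mark","pan_top","sweets_box","weight"):
        try:r=recognise(P[n],t)
        except Exception as e: print(n,t,e);continue
        print(n,t,[(np.round(x["position"],3).tolist(),round(x["conf"],2)) for x in r[:4]])
    print(np.round(P[n]["extrinsics"],3).tolist(),P[n]["k1"])
s=observe();print(s["eef_pos"],s["ee_rot"],s["time_s"],s["gripper_width"])
E
```

```text
scene tray [([0.439, -0.551, 0.022], 0.87), ([0.324, -0.164, 0.02], 0.85), ([0.2, -0.364, 0.01], 0.82), ([0.428, -0.343, 0.021], 0.71)]
scene scale [([0.537, 0.153, 0.087], 0.64)]
scene knob_grip [([0.536, 0.155, 0.087], 0.78)]
scene needle_tip [([0.514, 0.409, 0.041], 0.6)]
scene zero_mark [([0.512, 0.042, 0.051], 0.78)]
scene pan_top [([0.523, 0.206, 0.134], 0.57)]
scene sweets_box [([0.692, -0.271, 0.044], 0.96)]
scene weight [([0.514, 0.41, 0.041], 0.89)]
[[-0.414, 0.91, -0.012, 0.237], [0.735, 0.326, -0.595, -0.236], [-0.537, -0.255, -0.804, 1.686], [0.0, 0.0, 0.0, 1.0]] -0.06231658896633256
top tray [([0.327, -0.167, 0.001], 0.91), ([0.433, -0.339, 0.005], 0.88), ([0.2, -0.364, 0.003], 0.85), ([0.439, -0.549, 0.001], 0.62)]
top scale [([0.505, 0.127, 0.09], 0.74)]
top knob_grip [([0.504, 0.128, 0.091], 0.92)]
top needle_tip [([0.432, -0.339, 0.009], 0.27)]
top zero_mark [([0.495, 0.034, 0.052], 0.59)]
top pan_top [([0.514, 0.2, 0.132], 0.77)]
top sweets_box [([0.675, -0.27, 0.047], 0.74)]
top weight [([0.504, 0.402, 0.048], 0.76)]
[[-0.003, -1.0, 0.028, -0.088], [-0.998, 0.001, -0.059, 0.452], [0.059, -0.028, -0.998, 1.372], [0.0, 0.0, 0.0, 1.0]] -0.054610485156724925
wrist tray [([0.216, -0.346, 0.018], 0.8), ([0.359, -0.544, 0.014], 0.48)]
wrist scale []
wrist knob_grip []
wrist needle_tip []
wrist zero_mark []
wrist pan_top []
wrist sweets_box []
wrist weight []
[[0.259, -0.966, -0.002, -0.573], [-0.935, -0.251, 0.249, -0.027], [-0.241, -0.063, -0.968, 0.39], [0.0, 0.0, 0.0, 1.0]] 0.01617353433167541
[ 0.14880887 -0.55541208  0.22424556] [-3.11470738e+00 -4.10057088e-01  7.23731721e-06] 1.35 0.09433713756336337
```

View pics/t1.png

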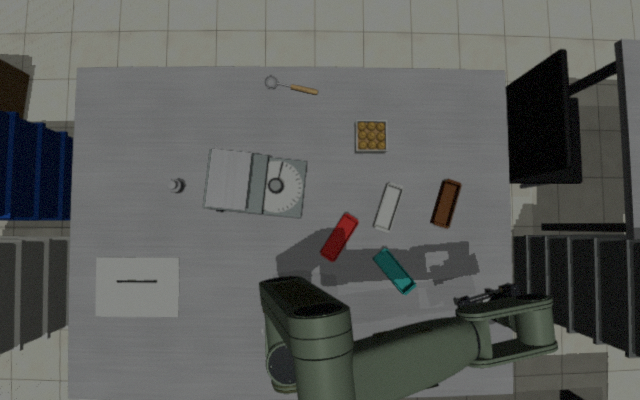

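View pics/s1.png

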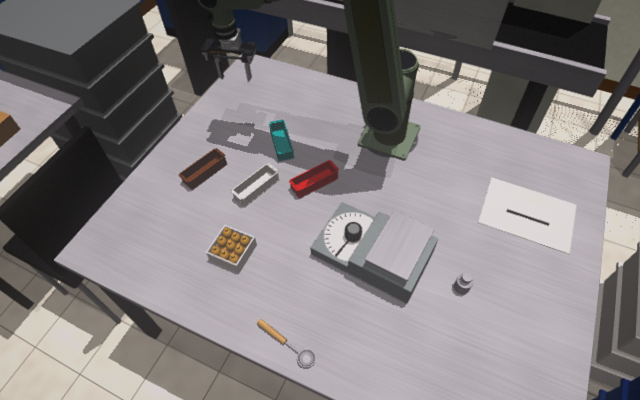

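The white tray is at top (388,206) and scene (256,183). The scale's deck and knob are at top (276,185) and scene (352,232), with the pointer along about +x. The single-view depths for the scale disagree, so I'll triangulate it and compute the first hover.

```bash
cat >> h.py <<'E'
def mv(pos,yaw,base=None):
    """tool-frame deltas, in move units, to go to world pos with tool x at world yaw, pointing down. base: commanded (pos,yaw)"""
    if base is None:
        s=observe();p0=s["eef_pos"];R0=R.from_rotvec(s["ee_rot"])
    else: p0=np.array(base[0]);R0=R.from_euler('z',base[1])*R.from_euler('x',np.pi)
    R1=R.from_euler('z',yaw)*R.from_euler('x',np.pi)
    d=R0.inv().apply(np.array(pos)-p0)/0.25; t=(R0.inv()*R1).as_rotvec()/(np.pi/2)
    return np.round(d,4),np.round(t,4)
def yaw():
    x=R.from_rotvec(observe()["ee_rot"]).as_matrix()[:,0];return np.arctan2(x[1],x[0])
E
python3 - <<'E'
from h import *
t=grab_frame("top");s=grab_frame("scene")
for n,a,b in [("tray",(388.5,206),(256,183)),("knob",(276,185),(352,229)),("weight",(177,185),(464,283))]:
    X=tri([(t,a),(s,b)]);print(n,X.round(3),proj(t,X).round(1),proj(s,X).round(1))
print("tray ends",atz(t,(381,228),.0),atz(t,(396,184),.0))
save(t,"t2.png",(195,135,315,225));save(s,"s2.png",(300,195,450,307))
print(mv([.435,-.34,.22],-.33), yaw())
w=grab_frame("wrist");E=w["extrinsics"];print("wristcam pos",-E[:3,:3].T@E[:3,3],w["mtx"])
E
```

```text
tray [ 0.431 -0.333  0.036] [[387.6 206.4]] [[255.  182.9]]
knob [0.501 0.054 0.09 ] [[276. 185.]] [[352. 229.]]
weight [0.506 0.41  0.029] [[175.7 185.4]] [[462.4 283.1]]
tray ends [ 0.35512488 -0.31548591  0.        ] [ 0.51369844 -0.37212405  0.        ]
(array([ 1.3287, -0.5361,  0.017 ]), array([ 0.    , -0.    ,  0.3768])) 0.26180620202850835
wristcam pos [ 0.21761386 -0.53643568  0.38450034] [[277.19416098   0.         315.54021196]
 [  0.         277.19416098 196.3326529 ]
 [  0.           0.           1.        ]]
```

View pics/t2.png

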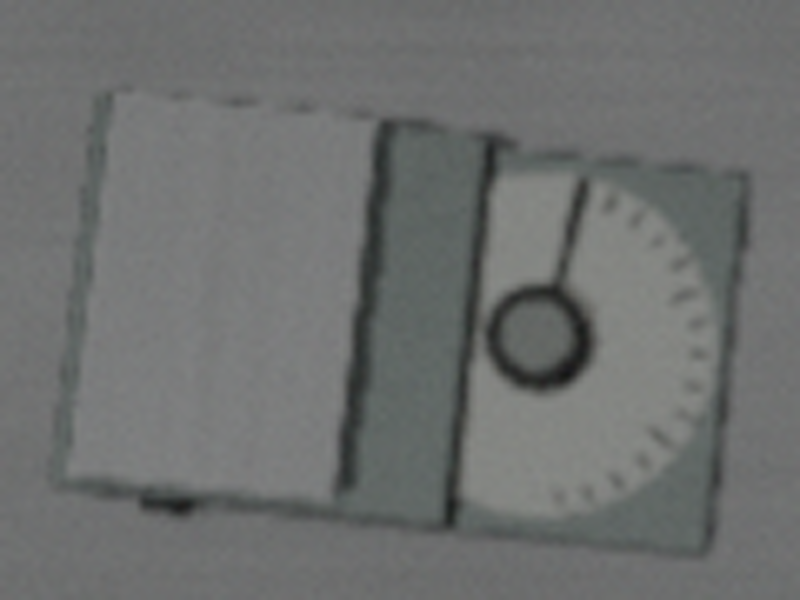

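The top crop shows the pan centre near crop (225,297), the knob at (540,338), and the pointer up along about scale +x, with graduations running clockwise. Next I hover over the tray.

Call:
apply_moves(series=[[[0,0.2,-0.08,0,0,0,0.09],[0,0.4,-0.16,0,0,0,0.18],[0,0.6,-0.24,0,0,0,0.27],[0,0.8,-0.32,0,0,0,0.36],[0,0.95,-0.38,0,0,0,0.377],[0,0.99,-0.4,0,0,0,0.377],[0,0.99,-0.4,0,0,0,0.377]]])

```text
time_s: 2.2
eef_pos: [0.3644, -0.3924, 0.2244]
ee_rot: [-3.1, 0.508, -0.001]
force: [0.2, -0.6, -1.1]
gripper_width: 0.094
```

```bash
python3 - <<'E'
from h import *
w=grab_frame("wrist");save(w,"w1.png")
for x in recognise(w,"tray")[:4]: print(x["position"].round(3),x["conf"])
t=grab_frame("top")
k=lambda u,v:(195+u/6.667,135+v/6.667)
c=[atz(t,k(*a),.135) for a in [(110,92),(385,122),(340,495),(65,478)]]
print("pan",np.round(c,3).tolist(),np.mean(c,0).round(3))
print("knob",atz(t,k(540,338),.095).round(3),"needle",atz(t,k(583,185),.053).round(3), atz(t,k(560,283),.055).round(3))
d=[atz(t,k(*a),.05) for a in [(748,175),(705,553)]];print("deck front",np.round(d,3).tolist())
s=observe();print(s["eef_pos"],yaw(),s["time_s"],mv([.434,-.342,.22],-.33))
E
```

```text
Traceback (most recent call last):
AttributeError: 'list' object has no attribute 'round'. Did you mean: 'count'?
```

View pics/w1.png

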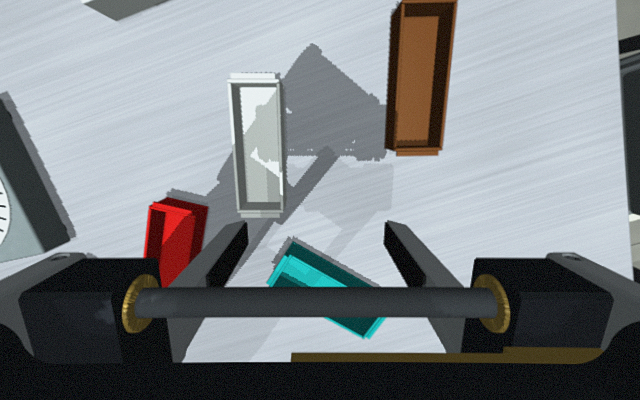

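The wrist view shows the white tray ahead and left of the fingers, with rim corners at (229,80),(279,80),(284,211),(238,211). The teal and red look-alikes are close by.

```bash
python3 - <<'E'
from h import *
w=grab_frame("wrist")
im=w["pixels"].astype(int);
c=np.array([atz(w,a,.045) for a in [(229,80),(279,80),(284,211),(238,211)]]);print("tray",c.round(3).tolist(),c.mean(0).round(3))
m=(c[0]+c[1]-c[2]-c[3])/2;print(np.arctan2(m[1],m[0]),np.linalg.norm(m))
for x in recognise(w,"tray")[:4]: print(np.round(x["position"],3),x["conf"])
t=grab_frame("top")
print("tray top-view",tri([(w,(257,145)),(t,(388.5,206))]).round(3))
k=lambda u,v:(195+u/6.667,135+v/6.667)
c=[atz(t,k(*a),.135) for a in [(110,92),(385,122),(340,495),(65,478)]]
print("pan",np.round(c,3).tolist(),np.mean(c,0).round(3))
print("knob",atz(t,k(540,338),.095).round(3),"needle",atz(t,k(583,185),.053).round(3), atz(t,k(560,283),.055).round(3))
d=[atz(t,k(*a),.05) for a in [(748,175),(705,553)]];print("deck front",np.round(d,3).tolist())
s=observe();print(s["eef_pos"],yaw(),s["time_s"])
E
```

```text
tray [[0.508, -0.341, 0.045], [0.49, -0.395, 0.045], [0.341, -0.345, 0.045], [0.36, -0.29, 0.045]] [ 0.425 -0.343  0.045]
-0.3282509183498111 0.1560299659329577
[ 0.437 -0.336  0.006] 0.86
[ 0.447 -0.558  0.009] 0.85
[ 0.356 -0.173  0.008] 0.85
[ 0.231 -0.353  0.018] 0.81
tray top-view [ 0.431 -0.339  0.024]
pan [[0.615, 0.26, 0.135], [0.6, 0.126, 0.135], [0.418, 0.146, 0.135], [0.427, 0.279, 0.135]] [0.515 0.203 0.135]
knob [0.498 0.053 0.095] needle [0.582 0.034 0.053] [0.531 0.046 0.055]
deck front [[0.588, -0.051, 0.05], [0.391, -0.029, 0.05]]
[ 0.36103518 -0.39571273  0.2242608 ] -0.33214831842467246 2.45
```

Call:
apply_moves(series=[[[0,0.1,-0.15,0.06,0,0,0],[0,0.192,-0.29,0.18,0,0,0],[0,0.192,-0.29,0.36,0,0,0],[0,0.192,-0.29,0.48,0,0,0],[0,0.192,-0.29,0.48,0,0,0]]])

```text
time_s: 2.95
eef_pos: [0.4272, -0.3392, 0.0991]
ee_rot: [-3.092, 0.518, 0.014]
force: [-1.0, 0.2, 0.2]
gripper_width: 0.0942
```

```bash
python3 - <<'E'
from h import *
w=grab_frame("wrist");save(w,"w2.png")
s=observe();print(s["eef_pos"],yaw(),s["time_s"],s["force"])
E
```

```text
[ 0.42884108 -0.34112463  0.10209159] -0.3320293422959091 3.0 [ 0.11187519 -0.80569543 -0.9853382 ]
```

View pics/w2.png

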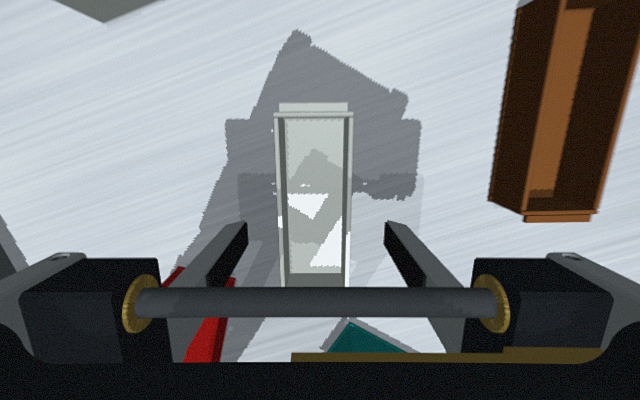

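```bash
python3 - <<'E'
from h import *
w=grab_frame("wrist");s=observe();R0=R.from_rotvec(s["ee_rot"])
for n,a,z in [("far rim",(314,115),.045),("L far",(275,115),.045),("R far",(353,115),.045),("red a",(180,268),.045),("red b",(235,280),.045),("teal",(347,320),.045)]:
    X=atz(w,a,z);print(n,X.round(3),"tool",(R0.inv().apply(X-s["eef_pos"])).round(3))
E
```

```text
far rim [ 0.503 -0.365  0.045] tool [ 0.076 -0.002  0.059]
L far [ 0.513 -0.338  0.045] tool [ 0.076 -0.031  0.059]
R far [ 0.494 -0.393  0.045] tool [0.076 0.027 0.059]
red a [ 0.421 -0.214  0.045] tool [-0.051 -0.118  0.059]
red b [ 0.394 -0.254  0.045] tool [-0.063 -0.072  0.059]
teal [ 0.323 -0.335  0.045] tool [-0.104  0.028  0.059]
```

Call:
apply_moves(series=[[[0,-0.014,-0.008,0.14,0,0,0],[0,-0.014,-0.008,0.24,0,0,0],[0,-0.014,-0.008,0.276,0,0,0],[0,-0.014,-0.008,0.276,0,0,0],[0.5,-0.014,-0.008,0.276,0,0,0],[0.5,-0.014,-0.008,0.276,0,0,0],[0.5,-0.014,-0.008,0.276,0,0,0],[0.5,-0.014,-0.008,0.276,0,0,0],[0.5,-0.014,-0.008,0.276,0,0,0]]], grip_force=20)

```text
time_s: 3.95
eef_pos: [0.4289, -0.3383, 0.0359]
ee_rot: [-3.098, 0.517, -0.002]
force: [1.1, 2.0, 3.6]
gripper_width: 0.0599
```

Call:
apply_moves(series=[[[0.5,0,0,-0.1,0,0,0],[0.5,0,0,-0.25,0,0,0],[0.5,0,0,-0.45,0,0,0],[0.5,0,0,-0.65,0,0,0],[0.5,0,0,-0.8,0,0,0],[0.5,0,0,-0.88,0,0,0],[0.5,0,0,-0.88,0,0,0],[0.5,0,0,-0.88,0,0,0]]])

```text
time_s: 4.75
eef_pos: [0.4275, -0.338, 0.2535]
ee_rot: [-3.097, 0.516, 0.004]
force: [-0.4, 1.1, -6.0]
gripper_width: 0.0596
```

```bash
python3 - <<'E'
from h import *
s=observe();print(s["eef_pos"],yaw(),s["time_s"],s["force"],s["wrist_torque"],s["gripper_width"])
print(mv([.515,.203,.255],-.107), mv([.47,-.07,.255],-.2))
E
```

```text
[ 0.42748446 -0.33796635  0.25350641] -0.33032551913610736 4.75 [-0.41772928  1.12126888 -5.95705499] [0.06594267 0.02957095 0.01504316] 0.0595570900989707
(array([-0.3707, -2.1604, -0.0025]), array([-0.0009,  0.0015, -0.1422])) (array([-0.1868, -1.0691, -0.0042]), array([-0.0009,  0.0016, -0.083 ]))
```

Call:
apply_moves(series=[[[0.5,-0.02,-0.1,0,0,0,-0.02],[0.5,-0.05,-0.28,0,0,0,-0.04],[0.5,-0.08,-0.47,0,0,0,-0.07],[0.5,-0.12,-0.66,0,0,0,-0.1],[0.5,-0.15,-0.85,0,0,0,-0.13],[0.5,-0.17,-0.96,0,0,0,-0.142],[0.5,-0.17,-1,0,0,0,-0.142]]])

```text
time_s: 5.45
eef_pos: [0.4672, -0.0849, 0.2517]
ee_rot: [-3.134, 0.162, 0.01]
force: [0.2, 0.4, -4.6]
gripper_width: 0.0598
```

```bash
python3 - <<'E'
from h import *
s=observe();print(s["eef_pos"],yaw(),s["time_s"],s["force"])
print(mv([.515,.203,.255],-.107))
E
```

```text
[ 0.46715526 -0.08487782  0.25173171] -0.10343225564752817 5.45 [ 0.17590705  0.41352636 -4.57465603]
(array([ 0.0714, -1.1651, -0.0106]), array([-0.0016,  0.0042,  0.0023]))
```

Call:
apply_moves(series=[[[0.5,0.02,-0.1,0,0,0,0],[0.5,0.04,-0.28,0,0,0,0],[0.5,0.06,-0.48,0,0,0,0],[0.5,0.07,-0.68,0,0,0,0],[0.5,0.07,-0.86,0,0,0,0],[0.5,0.07,-0.97,0,0,0,0],[0.5,0.07,-1,0,0,0,0],[0.5,0.07,-1,0,0,0,0]]])

```text
time_s: 6.25
eef_pos: [0.5125, 0.1582, 0.253]
ee_rot: [3.135, -0.167, -0.006]
force: [-0.1, -0.1, -5.2]
gripper_width: 0.06
```

```bash
python3 - <<'E'
from h import *
s=observe();print(s["eef_pos"],yaw(),s["time_s"],s["force"])
w=grab_frame("wrist");save(w,"w3.png")
print(proj(w,[[.615,.26,.135],[.6,.126,.135],[.418,.146,.135],[.427,.279,.135],[.498,.053,.095],[.582,.034,.053]]).round(0).tolist())
E
```

```text
[0.51252513 0.15815439 0.25296944] -0.10613139261095439 6.25 [-0.09869466 -0.07260319 -5.22903507]
[[197.0, 103.0], [339.0, 104.0], [335.0, 276.0], [216.0, 280.0], [405.0, 190.0], [409.0, 115.0]]
```

View pics/w3.png

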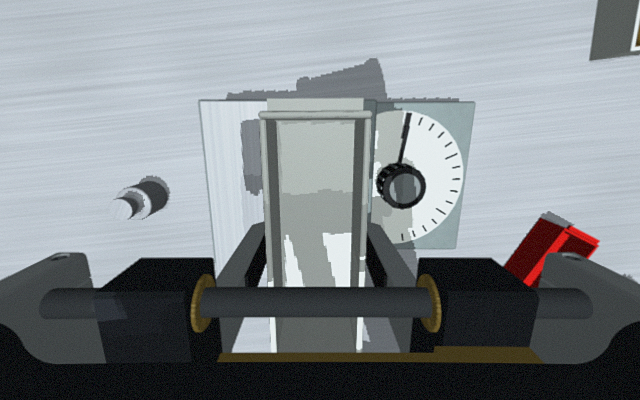

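```bash
python3 - <<'E'
from h import *
s=observe();p0=s["eef_pos"];R0=R.from_rotvec(s["ee_rot"])
w=grab_frame("wrist")
print("pan corner",atz(w,(199,100),.135).round(4),"left edge low",atz(w,(215.5,265),.135).round(4))
X=atz(w,(316,116),p0[2]+.011);print("tray far rim tool",R0.inv().apply(X-p0).round(4))
s=observe();print(s["eef_pos"]);print(mv([.515,.203,.255],-.107), proj(w,[p0+R0.apply([.08,0,-.011]),p0+R0.apply([.08,.03,-.011])]))
print(s["force"])
E
```

```text
pan corner [0.6175 0.2566 0.135 ] left edge low [0.4458 0.2754 0.135 ]
tray far rim tool [ 0.0757  0.0001 -0.0112]
[0.51287564 0.15669903 0.25381329]
(array([-0.0116, -0.185 , -0.0051]), array([ 0.0012,  0.0015, -0.001 ])) [[315.8000297  107.20770708]
 [374.35189943 107.13283204]]
[-0.44135767 -0.33456818 -4.61864864]
```

Call:
apply_moves(series=[[[0.5,0,-0.08,0.02,0,0,0],[0.5,-0.002,-0.16,0.1,0,0,0],[0.5,-0.004,-0.184,0.2,0,0,0],[0.5,-0.004,-0.184,0.28,0,0,0],[0.5,-0.004,-0.184,0.31,0,0,0],[0.5,-0.004,-0.184,0.32,0,0,0],[0.5,-0.004,-0.184,0.32,0,0,0]]])

```text
time_s: 7.05
eef_pos: [0.5179, 0.2031, 0.1757]
ee_rot: [3.137, -0.171, 0.001]
force: [0.0, 0.3, -5.0]
gripper_width: 0.0599
```

```bash
python3 - <<'E'
from h import *
s=observe();print(s["eef_pos"],yaw(),s["time_s"],s["force"])
E
```

```text
[0.51786168 0.20310269 0.17574212] -0.10892532893298743 7.05 [ 0.02433259  0.28535864 -4.99381869]
```

Call:
apply_moves(series=[[[0.5,0,0,0.015,0,0,0],[0.5,0,0,0.03,0,0,0],[0.5,0,0,0.045,0,0,0],[0.5,0,0,0.06,0,0,0],[0.5,0,0,0.06,0,0,0],[0.5,0,0,0.06,0,0,0],[0.5,0,0,0.06,0,0,0]]])

```text
time_s: 7.75
eef_pos: [0.5177, 0.2042, 0.1607]
ee_rot: [-3.137, 0.168, -0.002]
force: [2.3, -0.2, -2.2]
gripper_width: 0.0602
```

Call:
apply_moves(series=[[[0.5,0,0,0.01,0,0,0],[0.5,0,0,0.016,0,0,0],[0.5,0,0,0.016,0,0,0],[0.5,0,0,0.016,0,0,0],[0.3,0,0,0.016,0,0,0],[0.3,0,0,0.016,0,0,0],[0.1,0,0,0.016,0,0,0],[0,0,0,0.016,0,0,0],[0,0,0,0.016,0,0,0]]])

```text
time_s: 8.65
eef_pos: [0.5171, 0.2041, 0.1562]
ee_rot: [-3.137, 0.168, 0.0]
force: [0.3, 1.1, 0.7]
gripper_width: 0.0862
```

Call:
apply_moves(series=[[[0,0,0,-0.05,0,0,0],[0,0,0,-0.15,0,0,0],[0,0,0,-0.3,0,0,0],[0,0,0,-0.45,0,0,0],[0,0,0,-0.55,0,0,0],[0,0,0,-0.6,0,0,0],[0,0,0,-0.6,0,0,0]]])

```text
time_s: 9.35
eef_pos: [0.5184, 0.2043, 0.3091]
ee_rot: [-3.136, 0.168, -0.008]
force: [-0.0, -0.4, 0.4]
gripper_width: 0.094
```

```bash
python3 - <<'E'
from h import *
s=observe();print(s["eef_pos"],yaw(),s["time_s"],s["force"])
w=grab_frame("wrist");save(w,"w4.png")
print(mv([.498,.053,.28],-.107),mv([.46,.04,.3],-.107))
E
```

```text
[0.51841989 0.20433432 0.30906872] -0.10730586150917643 9.35 [-0.00745182 -0.43302562  0.3983987 ]
(array([-0.0126,  0.6093,  0.1068]), array([-0.0002, -0.0007, -0.0002])) (array([-0.1581,  0.6772,  0.0266]), array([-0.0002, -0.0007, -0.0002]))
```

View pics/w4.png

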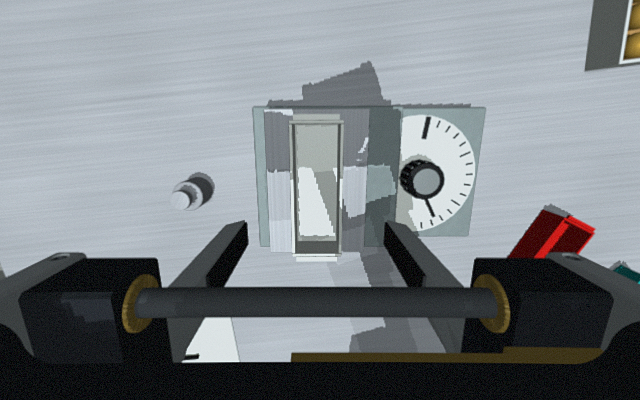

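The tray is on the pan, centred at about (317,190) and parallel to it. The pointer now points to (432,215), and the thick zero line is at (427,128). Next I compute the angles and pick a wrist turn.

```bash
python3 - <<'E'
from h import *
s=observe();print("q",np.round(s["qpos"],3))
w=grab_frame("wrist");t=grab_frame("top")
k=atz(w,(427,181),.095);print("knob w",k.round(4),"top",atz(t,(276,185.7),.095).round(4),"tri",tri([(w,(427,181)),(t,(276,185.7))]).round(4))
for n,a in [("needle",(433,214)),("zero",(427,128))]:
    X=atz(w,a,.052)-k;print(n,X.round(3),np.arctan2(X[1],X[0]),np.hypot(X[0],X[1]))
for n in ("needle_tip","zero_mark","knob_grip"):
    print(n,[(np.round(x["position"],3),round(x["conf"],2)) for x in recognise(w,n)[:2]])
save(w,"w5.png",(390,95,500,245))
E
```

```text
q [0.22  0.114 1.479 0.    1.548 1.898]
knob w [0.4984 0.0535 0.095 ] top [0.4981 0.0531 0.095 ] tri [0.4982 0.0531 0.0941]
needle [-0.064 -0.025 -0.043] -2.7651672865819084 0.06910130175954332
zero [ 0.068 -0.017 -0.043] -0.24494536729505334 0.07030766569896353
needle_tip [(array([0.51 , 0.397, 0.047]), 0.31)]
zero_mark [(array([0.511, 0.039, 0.052]), 0.7)]
knob_grip [(array([0.521, 0.108, 0.09 ]), 0.69)]
```

View pics/w5.png

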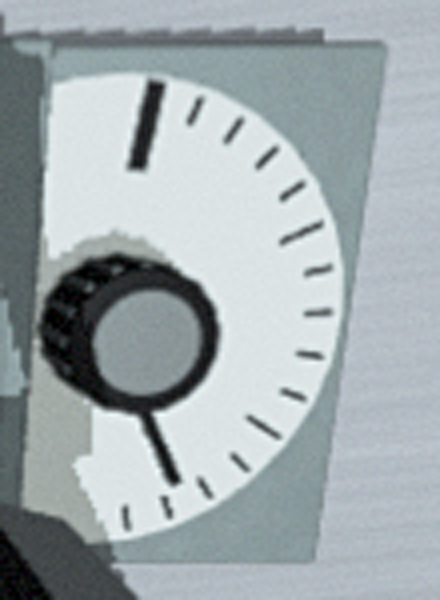

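Counting divisions from the thick line, the pointer stands at about 12.6, which is 2.52 rad. The geometric estimate gives the same 2.52. The knob axis is at (0.4983, 0.0533). I plan three holds of about 0.84 rad each.

Call:
apply_moves(series=[[[0,0,0.06,0,0,0,-0.08],[0,-0.003,0.16,0,0,0,-0.17],[0,-0.006,0.28,0,0,0,-0.26],[0,-0.008,0.4,0.02,0,0,-0.35],[0,-0.01,0.52,0.06,0,0,-0.44],[0,-0.013,0.608,0.12,0,0,-0.53],[0,-0.013,0.608,0.2,0,0,-0.62],[0,-0.013,0.608,0.28,0,0,-0.71],[0,-0.013,0.608,0.33,0,0,-0.8],[0,-0.013,0.608,0.33,0,0,-0.9]]])

```text
time_s: 10.65
eef_pos: [0.4953, 0.0533, 0.2201]
ee_rot: [-2.493, -1.904, 0.008]
force: [0.2, -0.1, 1.2]
gripper_width: 0.0939
```

```bash
python3 - <<'E'
from h import *
s=observe();print(s["eef_pos"],yaw(),s["time_s"],s["force"],s["qpos"][5])
print(mv([.4983,.0533,.2],1.884))
E
```

```text
[0.49532377 0.05325257 0.22006239] 1.304900611641294 10.65 [ 0.15568143 -0.14974609  1.19819131] 0.19909244649562413
(array([0.0034, 0.012 , 0.0802]), array([-0.0046, -0.0004, -0.3687]))
```

Call:
apply_moves(series=[[[0,0.003,0.01,0.05,0,0,-0.09],[0,0.003,0.01,0.1,0,0,-0.18],[0,0.003,0.01,0.2,0,0,-0.27],[0,0.003,0.01,0.28,0,0,-0.35],[0,0.003,0.01,0.28,0,0,-0.367],[0,0.003,0.01,0.28,0,0,-0.367]]])

```text
time_s: 11.25
eef_pos: [0.4998, 0.0534, 0.1532]
ee_rot: [-1.86, -2.53, 0.002]
force: [-0.1, -0.6, -0.1]
gripper_width: 0.0942
```

```bash
python3 - <<'E'
from h import *
P=[];
for i in range(4):
    w=grab_frame("wrist");s=observe();P.append(np.r_[s["eef_pos"],yaw()])
print(np.mean(P,0),np.std(P,0),s["time_s"]);save(w,"w6.png")
print(proj(w,[.4983,.0533,.095]))
E
```

```text
[0.50116605 0.05330581 0.15475636 1.87419757] [2.72136002e-04 1.97508210e-05 3.51410804e-04 3.67632109e-04] 11.45
[[312.83594721 213.68196883]]
```

View pics/w6.png

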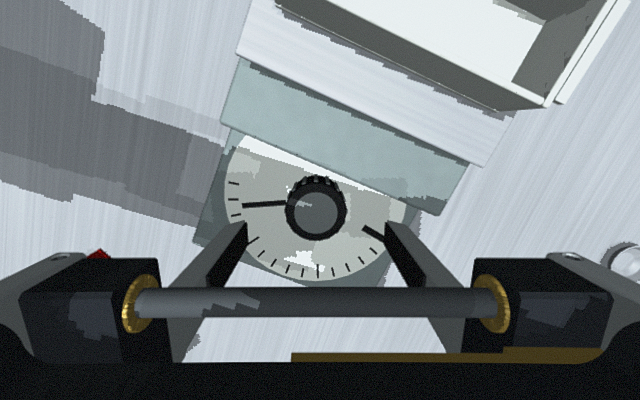

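The knob is at (317,209), centred between the fingers, and the head wall is clear of the right finger. Next I get its offset in tool axes.

```bash
python3 - <<'E'
from h import *
w=grab_frame("wrist");s=observe();R0=R.from_rotvec(s["ee_rot"]);p=s["eef_pos"]
k=atz(w,(316.5,209.5),.095);print(k,"tool",R0.inv().apply(k-p))
print("by world est", R0.inv().apply(np.array([.4983,.0533,.095])-p))
E
```

```text
[0.50014059 0.05767594 0.095     ] tool [4.57932201e-03 8.31876766e-05 5.99839170e-02]
by world est [ 0.00095543 -0.0029834   0.05998007]
```

Call:
apply_moves(series=[[[0,0.012,-0.004,0.08,0,0,0],[0,0.012,-0.004,0.2,0,0,0],[0,0.012,-0.004,0.27,0,0,0],[0,0.012,-0.004,0.288,0,0,0],[0.6,0.012,-0.004,0.288,0,0,0],[0.6,0.012,-0.004,0.288,0,0,0],[0.6,0.012,-0.004,0.288,0,0,0],[0.6,0.012,-0.004,0.288,0,0,0],[0.6,0.012,-0.004,0.288,0,0,0],[0.6,0.012,-0.004,0.288,0,0,0]]], grip_force=20)

```text
time_s: 12.5
eef_pos: [0.5003, 0.0563, 0.0824]
ee_rot: [1.857, 2.53, 0.005]
force: [3.9, 2.1, -0.7]
gripper_width: 0.0519
```

```bash
python3 - <<'E'
from h import *
grab_frame("wrist");s=observe();R0=R.from_rotvec(s["ee_rot"])
print(s["eef_pos"],yaw(),s["gripper_width"],"Ftool",R0.inv().apply(s["force"]),"T",s["wrist_torque"],s["time_s"])
E
```

```text
[0.50035985 0.0562673  0.08244371] 1.8754255691281574 0.05111899923776068 Ftool [-0.51196959  4.96202416  1.41928635] T [ 0.26785629 -0.75032816 -0.0133176 ] 12.55
```

Call:
apply_moves(series=[[[0.6,0,0.003,0,0,0,0.04],[0.6,0,0.003,0,0,0,0.1],[0.6,0,0.003,0,0,0,0.17],[0.6,0,0.003,0,0,0,0.24],[0.6,0,0.003,0,0,0,0.31],[0.6,0,0.003,0,0,0,0.38],[0.6,0,0.003,0,0,0,0.45],[0.6,0,0.003,0,0,0,0.51],[0.6,0,0.003,0,0,0,0.55],[0.6,0,0.003,0,0,0,0.55]]])

```text
time_s: 13.55
eef_pos: [0.5018, 0.0561, 0.0824]
ee_rot: [2.747, 1.519, 0.008]
force: [7.0, 1.3, -4.2]
gripper_width: 0.0516
```

```bash
python3 - <<'E'
from h import *
w=grab_frame("wrist");s=observe();R0=R.from_rotvec(s["ee_rot"])
print(s["eef_pos"],yaw(),s["gripper_width"],"Ftool",R0.inv().apply(s["force"]),"T",s["wrist_torque"],s["time_s"])
save(w,"w7.png",(170,130,470,355))
E
```

```text
[0.50177404 0.05615399 0.08244494] 1.0111395123514928 0.051991546404608 Ftool [3.44987063 3.99318211 4.35640292] T [ 0.23205566 -0.87868111 -0.04377492] 13.6
```

View pics/w7.png

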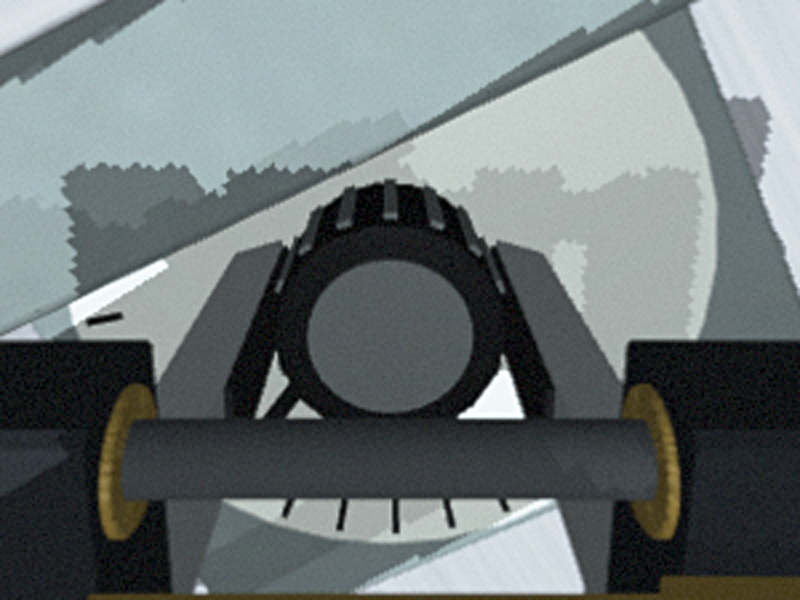

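The grip is firm, the knob has turned 0.865 rad, and the pointer is visible beyond the left finger. I open, swing back low and regrip.

Call:
apply_moves(series=[[[0,0,0,0,0,0,0],[0,0,0,0,0,0,0],[0,0,0,0,0,0,0],[0,0,0,0,0,0,-0.09],[0,0,0,0,0,0,-0.18],[0,0,0,0,0,0,-0.27],[0,0,0,0,0,0,-0.36],[0,0,0,0,0,0,-0.45],[0,0,0,0,0,0,-0.54],[0,0,0,0,0,0,-0.55]]])

```text
time_s: 14.6
eef_pos: [0.4987, 0.0561, 0.0816]
ee_rot: [-1.857, -2.533, 0.001]
force: [-0.4, -0.1, -0.2]
gripper_width: 0.0939
```

Call:
apply_moves(series=[[[0,0,0,0,0,0,0],[0.6,0,0,0,0,0,0],[0.6,0,0,0,0,0,0],[0.6,0,0,0,0,0,0],[0.6,0,0,0,0,0,0],[0.6,0,0,0,0,0,0],[0.6,0,0,0,0,0,0]]])

```text
time_s: 15.3
eef_pos: [0.5003, 0.0564, 0.0819]
ee_rot: [1.858, 2.531, 0.004]
force: [4.5, 1.6, -0.7]
gripper_width: 0.0516
```

Call:
apply_moves(series=[[[0.6,0,0,0,0,0,0.04],[0.6,0,0,0,0,0,0.1],[0.6,0,0,0,0,0,0.17],[0.6,0,0,0,0,0,0.24],[0.6,0,0,0,0,0,0.31],[0.6,0,0,0,0,0,0.38],[0.6,0,0,0,0,0,0.45],[0.6,0,0,0,0,0,0.51],[0.6,0,0,0,0,0,0.55],[0.6,0,0,0,0,0,0.55]]])

```text
time_s: 16.3
eef_pos: [0.5019, 0.0562, 0.0819]
ee_rot: [2.747, 1.519, 0.008]
force: [8.0, 1.3, -7.2]
gripper_width: 0.0518
```

Call:
apply_moves(series=[[[0,0,0,0,0,0,0],[0,0,0,0,0,0,0],[0,0,0,0,0,0,0],[0,0,0,0,0,0,-0.09],[0,0,0,0,0,0,-0.18],[0,0,0,0,0,0,-0.27],[0,0,0,0,0,0,-0.36],[0,0,0,0,0,0,-0.45],[0,0,0,0,0,0,-0.54],[0,0,0,0,0,0,-0.55]]])

```text
time_s: 17.3
eef_pos: [0.4989, 0.0561, 0.0817]
ee_rot: [-1.857, -2.533, 0.001]
force: [-0.3, 0.0, 0.0]
gripper_width: 0.0942
```

About 1.73 rad is done. I rise and read the dial numerically with a polar unwrap before the last hold.

Call:
apply_moves(series=[[[0,0,0,-0.1,0,0,0],[0,0,0,-0.28,0,0,0],[0,0,0,-0.46,0,0,0],[0,0,0,-0.6,0,0,0],[0,0,0,-0.64,0,0,0],[0,0,0,-0.64,0,0,0]]])

```text
time_s: 17.9
eef_pos: [0.5002, 0.0561, 0.2434]
ee_rot: [1.858, 2.529, 0.003]
force: [1.0, 0.6, 0.4]
gripper_width: 0.0941
```

```bash
cat >> h.py <<'E'
def polar(p,c,z=.052,r=np.linspace(.03,.09,121),n=720):
    """rows: angle clockwise from scale x (yaw -.107), cols: radius"""
    a=np.arange(n)*2*np.pi/n; th=-.107-a
    X=np.stack([c[0]+np.outer(np.cos(th),r),c[1]+np.outer(np.sin(th),r),np.full((n,len(r)),z)],-1).reshape(-1,3)
    uv=proj(p,X).astype(np.float32).reshape(n,len(r),2)
    return cv2.remap(p["pixels"].mean(2).astype(np.float32),uv[...,0],uv[...,1],cv2.INTER_LINEAR),a,r
E
python3 - <<'E'
from h import *
w=grab_frame("wrist");s=observe();print(s["eef_pos"],yaw(),s["time_s"])
im,a,r=polar(w,(.4993,.0552))
cv2.imwrite("pics/p1.png",cv2.resize(im.T[::-1],(720,240)))
save(w,"w8.png",(190,100,450,295))
full=cv2.vconcat([cv2.resize(im.T[::-1],(780,180)).astype(np.uint8),cv2.cvtColor(cv2.resize(w["pixels"][100:240,190:450],(780,420),interpolation=cv2.INTER_CUBIC),cv2.COLOR_RGB2GRAY)])
cv2.imwrite("pics/c1.png",full)
k=atz(w,(0,0),.095)
E
```

```text
[0.49889767 0.05612435 0.24124168] 1.8746382793663745 17.95[ WARN:0@1.406] global loadsave.cpp:1063 imwrite_ Unsupported depth image for selected encoder is fallbacked to CV_8U.
```

View pics/c1.png

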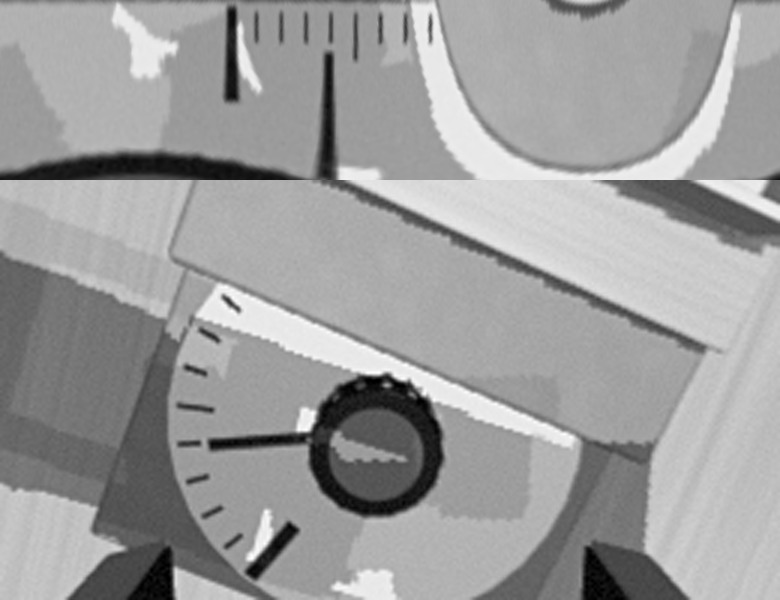

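The polar view shows the zero line at column 231, the division lines about every 25 columns after it, and the pointer tip at 329, just short of the fourth. So about 0.785 rad (0.50 units) remains.

Call:
apply_moves(series=[[[0,0,0,0.16,0,0,0],[0,0,0,0.34,0,0,0],[0,0,0,0.5,0,0,0],[0,0,0,0.61,0,0,0],[0,0,0,0.64,0,0,0],[0.6,0,0,0.64,0,0,0],[0.6,0,0,0.64,0,0,0],[0.6,0,0,0.64,0,0,0],[0.6,0,0,0.64,0,0,0],[0.6,0,0,0.64,0,0,0]]])

```text
time_s: 18.95
eef_pos: [0.5002, 0.0561, 0.083]
ee_rot: [1.857, 2.531, 0.002]
force: [0.1, 0.5, -0.3]
gripper_width: 0.0576
```

Call:
apply_moves(series=[[[0.6,0,0,0,0,0,0.04],[0.6,0,0,0,0,0,0.1],[0.6,0,0,0,0,0,0.17],[0.6,0,0,0,0,0,0.24],[0.6,0,0,0,0,0,0.31],[0.6,0,0,0,0,0,0.38],[0.6,0,0,0,0,0,0.44],[0.6,0,0,0,0,0,0.48],[0.6,0,0,0,0,0,0.5],[0.6,0,0,0,0,0,0.5]]])

```text
time_s: 19.95
eef_pos: [0.5017, 0.0563, 0.0828]
ee_rot: [2.685, 1.626, 0.008]
force: [5.9, 0.7, -3.4]
gripper_width: 0.0516
```

Call:
apply_moves(series=[[[0.6,0,0,0,0,0,0],[0,0,0,0,0,0,0],[0,0,0,0,0,0,0],[0,0,0,0,0,0,0],[0,0,0,-0.1,0,0,0],[0,0,0,-0.28,0,0,0],[0,0,0,-0.46,0,0,0],[0,0,0,-0.6,0,0,0],[0,0,0,-0.64,0,0,0],[0,0,0,-0.64,0,0,0]]])

```text
time_s: 20.95
eef_pos: [0.5002, 0.0561, 0.2434]
ee_rot: [2.684, 1.628, 0.005]
force: [-1.3, 0.4, -0.1]
gripper_width: 0.0939
```

```bash
python3 - <<'E'
from h import *
w=grab_frame("wrist");s=observe();print(s["eef_pos"],yaw(),s["time_s"],s["force"])
im,a,r=polar(w,(.4993,.0552))
def seg(lo,hi):
    m=im[:,(r>lo)&(r<hi)].mean(1); return m
n=len(a)
for lo,hi in [(.036,.046),(.046,.054),(.054,.058),(.058,.066),(.067,.072),(.073,.077),(.078,.082)]:
    m=seg(lo,hi); i=np.arange(150,500); d=np.median(m[i])-m[i]
    # dark runs
    b=(m[i]<.5*np.median(m[i])).astype(int); e=np.flatnonzero(np.diff(np.r_[0,b,0]))
    print((lo,hi),[(round(a[i[0]+x],3),round(a[i[0]+y-1],3)) for x,y in e.reshape(-1,2)])
full=cv2.vconcat([cv2.resize(im.T[::-1][:,150:450],(780,180)).astype(np.uint8),cv2.cvtColor(cv2.resize(w["pixels"][100:240,190:450],(780,420),interpolation=cv2.INTER_CUBIC),cv2.COLOR_RGB2GRAY)])
cv2.imwrite("pics/c2.png",full)
E
```

```text
[0.49885525 0.05613024 0.24122812] 1.0903602860658168 21.0 [-0.19841133  0.37725326 -0.14382173]
(0.036, 0.046) [(np.float64(2.583), np.float64(2.697))]
(0.046, 0.054) [(np.float64(2.601), np.float64(2.688))]
(0.054, 0.058) [(np.float64(2.574), np.float64(2.679))]
(0.058, 0.066) [(np.float64(2.566), np.float64(2.679))]
(0.067, 0.072) [(np.float64(2.566), np.float64(2.679))]
(0.073, 0.077) [(np.float64(2.574), np.float64(2.653))]
(0.078, 0.082) [(np.float64(2.583), np.float64(2.644)), (np.float64(2.81), np.float64(2.819)), (np.float64(3.011), np.float64(3.019)), (np.float64(3.211), np.float64(3.22))]
```

View pics/c2.png

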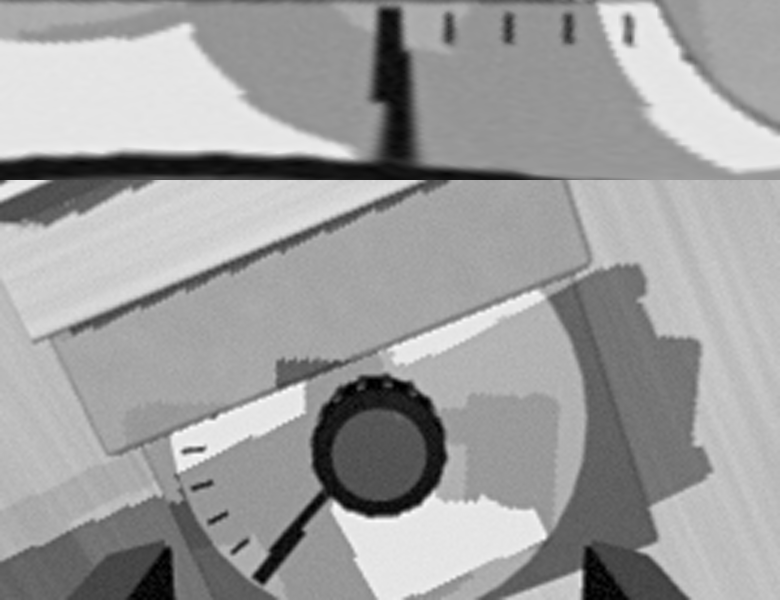

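The third hold left the pointer about 0.044 rad clockwise of the thick line: in the unwrap the line's left edge is at column 374 and the pointer's right edge at 408. One small regrip and a 0.028-unit turn should correct that.

Call:
apply_moves(series=[[[0,0,0,0.16,0,0,0],[0,0,0,0.34,0,0,0],[0,0,0,0.5,0,0,0],[0,0,0,0.61,0,0,0],[0,0,0,0.64,0,0,0],[0,0,0,0.64,0,0,0]]])

```text
time_s: 21.6
eef_pos: [0.4964, 0.0563, 0.0788]
ee_rot: [-2.683, -1.627, 0.009]
force: [-0.5, 0.3, 1.6]
gripper_width: 0.0938
```

Call:
apply_moves(series=[[[0.6,0,0,0,0,0,0],[0.6,0,0,0,0,0,0],[0.6,0,0,0,0,0,0],[0.6,0,0,0,0,0,0],[0.6,0,0,0,0,0,0],[0.6,0,0,0,0,0,0.01],[0.6,0,0,0,0,0,0.02],[0.6,0,0,0,0,0,0.028],[0.6,0,0,0,0,0,0.028],[0.6,0,0,0,0,0,0.028]]])

```text
time_s: 22.6
eef_pos: [0.5013, 0.0555, 0.0825]
ee_rot: [2.719, 1.567, 0.005]
force: [4.3, -2.7, -2.1]
gripper_width: 0.0514
```

Call:
apply_moves(series=[[[0.6,0,0,0,0,0,0],[0,0,0,0,0,0,0],[0,0,0,0,0,0,0],[0,0,0,0,0,0,0],[0,0,0,-0.1,0,0,0],[0,0,0,-0.28,0,0,0],[0,0,0,-0.46,0,0,0],[0,0,0,-0.6,0,0,0],[0,0,0,-0.64,0,0,0],[0,0,0,-0.64,0,0,0]]])

```text
time_s: 23.6
eef_pos: [0.5001, 0.0562, 0.2433]
ee_rot: [2.72, 1.569, 0.005]
force: [-0.1, 0.6, -1.0]
gripper_width: 0.0937
```

```bash
python3 - <<'E'
from h import *
w=grab_frame("wrist");s=observe();print(s["eef_pos"],yaw(),s["time_s"])
im,a,r=polar(w,(.4993,.0552),n=1440)
i=(a>2.45)&(a<3.3)
for R0 in np.arange(.042,.084,.004):
    m=im[:,(abs(r-R0)<.002)].mean(1)[i]; th=a[i]
    b=(m<.55*np.median(m)).astype(int); e=np.flatnonzero(np.diff(np.r_[0,b,0])).reshape(-1,2)
    print(round(R0,3),[(round(float(th[x]),3),round(float(th[y-1]),3),"w mm",round(float(th[y-1]-th[x])*R0*1000,1)) for x,y in e])
cv2.imwrite("pics/c3.png",cv2.resize(im.T[::-1][:,540:760],(780,300),interpolation=cv2.INTER_CUBIC).astype(np.uint8))
E
```

```text
[0.49879795 0.05621991 0.24114956] 1.0464412027274559 23.65
0.042 [(2.587, 2.692, 'w mm', np.float64(4.4))]
0.046 [(2.592, 2.688, 'w mm', np.float64(4.4))]
0.05 [(2.596, 2.688, 'w mm', np.float64(4.6))]
0.054 [(2.601, 2.688, 'w mm', np.float64(4.7))]
0.058 [(2.592, 2.697, 'w mm', np.float64(6.1))]
0.062 [(2.596, 2.697, 'w mm', np.float64(6.2))]
0.066 [(2.601, 2.692, 'w mm', np.float64(6.0))]
0.07 [(2.601, 2.692, 'w mm', np.float64(6.4))]
0.074 [(2.605, 2.688, 'w mm', np.float64(6.1))]
0.078 [(2.609, 2.683, 'w mm', np.float64(5.8)), (2.841, 2.854, 'w mm', np.float64(1.0)), (3.041, 3.059, 'w mm', np.float64(1.4)), (3.238, 3.255, 'w mm', np.float64(1.4))]
0.082 [(2.609, 2.683, 'w mm', np.float64(6.1)), (2.841, 2.854, 'w mm', np.float64(1.1)), (3.041, 3.054, 'w mm', np.float64(1.1)), (3.238, 3.255, 'w mm', np.float64(1.4))]
```

The pointer now lies inside the 6 mm thick line: pointer centre about 2.644, line centre about 2.647. I back off, do a last numeric check and hand in.

Call:
apply_moves(series=[[[0,0,0,-0.15,0,0,0],[0,0,0,-0.25,0,0,0],[0,0,0,-0.25,0,0,0],[0,0,0,-0.25,0,0,0]]])

```text
time_s: 24.05
eef_pos: [0.4982, 0.0562, 0.3017]
ee_rot: [-2.719, -1.569, 0.005]
force: [-0.1, 0.2, -0.5]
gripper_width: 0.0941
```

```bash
python3 - <<'E'
from h import *
w=grab_frame("wrist");s=grab_frame("scene")
im,a,r=polar(w,(.4993,.0552),n=1440);i=(a>2.45)&(a<3.3)
for R0 in (.05,.054,.07,.08):
    m=im[:,(abs(r-R0)<.002)].mean(1)[i]; th=a[i];b=np.flatnonzero((m<.55*np.median(m))&(th<2.75));print(R0,th[b[0]],th[b[-1]],(th[b[0]]+th[b[-1]])/2)
for n,p in (("w",w),("s",s)):
  for t in ("tray","weight","sweets_box"): print(n,t,[(np.round(x["position"],3).tolist(),round(x["conf"],2)) for x in recognise(p,t)[:5]])
print(observe()["force"],observe()["time_s"]); sign_off()
E
```

```text
0.05 2.596177262341565 2.6834437249412817 2.6398104936414235
0.054 2.596177262341565 2.6834437249412817 2.6398104936414235
0.07 2.600540585471551 2.6878070480712677 2.644173816771409
0.08 2.6092672317315224 2.6790804018112957 2.644173816771409
w tray [([0.311, -0.179, 0.02], 0.89), ([0.516, 0.21, 0.128], 0.82), ([0.514, 0.169, 0.117], 0.61)]
w weight []
w sweets_box [([0.699, -0.224, 0.019], 0.61)]
s tray [([0.513, 0.201, 0.12], 0.98), ([0.2, -0.36, 0.011], 0.9), ([0.338, -0.174, 0.017], 0.81), ([0.436, -0.549, 0.023], 0.62), ([0.532, 0.231, 0.118], 0.41)]
s weight [([0.514, 0.409, 0.04], 0.77)]
s sweets_box [([0.694, -0.272, 0.046], 0.93), ([0.532, 0.231, 0.114], 0.48)]
[ 0.3936774   1.26581826 -0.32543885] 24.45
the job is handed in; nothing more can be done
```

I set the white tray on the pan and turned the tare knob about 2.56 rad clockwise in four holds. The pointer now stands over the thick zero line, and I handed the job in at about 24 s.

- **Tray placement:** The last scene view puts the tray at about (0.513, 0.201), and I measured the pan centre at about (0.516, 0.203). It lies lengthwise along the pan. I lowered it until the spring carried most of its weight before letting go. I never measured the pan's travel directly, but I never lowered the gripper to stop depth.
- **Zero reading:** The final check puts the pointer's centre at 2.640 rad and the line's at 2.644 rad. That is about 0.3 mm at the tip, within my reading error of about 0.01 rad. I took this final reading from pixel measurements only, because the picture limit was reached.
- **Correction made:** The third hold left the pointer about 0.04 rad past the line, and the fourth fixed that.
- **Bystanders:** The scene camera found the sweets box and steel weight within 2 mm of where it first placed them. The wrist camera did not see the weight, and its sweets-box fix was about 5 cm off in y, at low confidence.
- **Disagreements:** The recognition networks' knob and pointer positions were wrong by several centimetres, so I triangulated those myself.

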